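Gauge a nest block in the bench caliper

TASK

Take the small thick nest block (the shortest of the three steel blocks), set it on the table of the bench caliper between the open jaws with its 45 mm length along the beam, and let go of it. Then slide the moving jaw along until the block is nipped squarely between both jaws: hold a gentle squeeze of about 6 N on the block for half a second, never squeezing hard or cocking the jaw, then let go and leave the jaw closed on the block. Leave the other two blocks where they are.

Things in the scene. Friction and masses are not known exactly. Their poses are not given: they have to be found in the camera images.
- block: the block to be gauged: grey machined steel nest block with small screw holes in its top, 35 (x) x 45 (y) x 22 (z) mm, about 0.1 kg, lying flat on the bench; origin at the centre of its underside, z up. Its 45 mm length (y) is to lie along the caliper's beam; either way round is right.
- wide_block: bystander: a longer and wider steel nest block, 40 (x) x 60 (y) x 18 (z) mm, with a large hole in its top; origin at the centre of its underside. Leave it alone.
- flat_block: bystander: a long flat steel nest block, 30 (x) x 70 (y) x 10 (z) mm; origin at the centre of its underside. Leave it alone. The three blocks may have swapped places.
- caliper: bench caliper, fixed to the bench: flat steel base plate 120 (x) x 220 (y) x 14 (z) mm that is also the measuring table, and over it a graduated beam along y, above the line x = +35 mm. Origin at the centre of the plate's underside, y along the beam, z up. Both jaws reach from the beam to -x, as far as x = -59 mm; each is a bar 10 mm thick along y, from 17 to 39 mm above the bench.
- table (a point): point on the table's top between the open jaws, where the block's underside centre may be set: 14 mm above the bench, 60 mm from the beam's middle line towards the jaw tips. The set jaw, on its -y side, does not move; its face looks to +y, 30 to 46 mm from this point. It is set differently each time and not reported: contact must be felt.
- beam (a point): middle of the beam's top, 34 mm above the bench. The beam is 10 mm wide; brackets 36 mm high hold its ends 99 mm to either side. The set jaw's housing on the beam, near the -y end, is 32 mm wide and carries a thumb screw up to 57 mm above the bench.
- jaw: moving jaw: starts open on the +y side, closes to -y, drags about 2.5 N and stays where left. Axes parallel to the caliper's; origin on the knob's axis, over the beam's middle, at bench height. Its face looks to -y at y = -26 mm here, so the nipped block's centre is at y = -48.5 mm. Sprung play: a 6 N squeeze cocks it about 1.5 degrees round the knob's axis; 4 degrees is too much.
- knob (a point): centre of the top of the moving jaw's round knurled steel knob, 16 mm in diameter, standing over the beam on the jaw's housing (32 x 48 mm, top 41 mm above the bench), from 46 to 66 mm above the bench; the jaw is meant to be moved by pushing or pinching this knob along the beam.

How it is judged:
On the way, in this order (a step that is already met when the one before it is completed fails the run):
1. the block lies flat on the caliper's table between the jaws, roughly lengthwise, let go and not yet touched by the moving jaw (z of block in the frame of caliper between 0.011 and 0.018 m and x of block in the frame of caliper between -0.05 and 0.002 m and angle between block's own z axis and vertical below 0.06 rad and y of block in the frame of caliper above -0.05 m and angle between the y axis of block and the y axis of caliper, either way round below 0.5 rad and contact force between the fingers and block below 0.1 N and y of block in the frame of jaw below -0.0485 m and contact force between block and jaw below 0.3 N), for 0.2 s.
2. the moving jaw squeezes the block with 3 to 12 N, block square (within 3 degrees) and still, not touched by the fingers, for 0.3 s (z of block in the frame of caliper between 0.011 and 0.018 m and x of block in the frame of caliper between -0.05 and 0.002 m and angle between block's own z axis and vertical below 0.06 rad and y of block in the frame of caliper above -0.05 m and angle between the y axis of block and the y axis of caliper, either way round below 0.5 rad and contact force between the fingers and block below 0.1 N and angle between the y axis of block and the y axis of caliper, either way round below 0.05 rad and contact force between block and jaw between 3 and 12 N and linear speed of block below 0.005 m/s), for 0.3 s.
At the end, for the whole second after the job is handed in: the block lies flat on the caliper's table with its length along the beam within 3 degrees, pushed up to the set jaw (centre 29 to 50 mm from the caliper's middle on the -y side), the moving jaw's face within 2 mm of the block's end, the jaw square within 1.7 degrees, everything at rest (z of block in the frame of caliper between 0.011 and 0.018 m and x of block in the frame of caliper between -0.05 and 0.002 m and angle between block's own z axis and vertical below 0.06 rad and y of block in the frame of caliper between -0.05 and -0.029 m and angle between the y axis of block and the y axis of caliper, either way round below 0.5 rad and angle between the y axis of block and the y axis of caliper, either way round below 0.05 rad and y of block in the frame of jaw between -0.0505 and -0.0465 m and angle between the y axis of jaw and the y axis of caliper, either way round below 0.03 rad and linear speed of each of block, jaw below 0.01 m/s); the robot touches nothing.
It fails at once if the jaw squeezes the block with more than 15 N (contact force between block and jaw above 15 N).
It fails at once if the moving jaw is cocked more than 4 degrees (angle between the y axis of jaw and the y axis of caliper, either way round above 0.07 rad).
It fails at once if another block is moved more than 20 mm (distance of any of wide_block, flat_block from where it was at the start of the episode above 0.02 m).
It also fails if it takes over 70 s, if anything falls off the work surface, if the arm or the gripper's body presses on something with over 40 N, if the wrist force passes 120 N, or if a joint passes its speed limit or range.

ROBOT

A 6-joint arm with a two-finger parallel gripper is mounted at the origin on a cart in front of the work surface, level with it; the furniture and walls round the work are solid. World frame = base frame: x ahead of the robot, y to its left, z up, the work surface at z = 0. Lengths are in m, angles in rad, forces in N, time in s.
With the tool pointing down it reaches from about 0.25 to 0.85 m from the base axis. Payload 12.5 kg.
Tool frame: the origin (TCP) lies between the finger pads; the fingertips stand 22 mm ahead of it and the grasp point (between the pads) lies 3 mm ahead of it; z points along the fingers, y is the line along which they close (so a half turn about z gives the same grasp; the last joint's range is limited). The gripper opens to 93 mm and grips with 3 to 60 N. Pads are 15 mm wide; open, the fingers measure 128 mm over their backs; the gripper's body (75 mm by 188 mm) begins 65 mm behind the grasp point.
Start: joints at [1.094, 0.351, 1.652, -0, 1.139, -0.085], TCP at [0.21, 0.508, 0.241] pointing down, gripper open.
Joint ranges: [-2.75, 2.75], [-0.79, 2.1], [0.01, 2.65], [-1.57, 4.71], [0.07, 3.14], [-2.87, 2.87]. Speed limits (rad/s): [2.22, 2.22, 2.79, 3.14, 3.14, 3.14].

INTERFACE

Orientations are given as a unit quaternion [w, x, y, z].
In Python, from station import arm, vision gives the robot as it stands.
- The arm moves only by the tool arm_command, never from a script. Its argument "increments" is a list of rows, each an object with "claw": the finger opening in mm, from 0 to 93; "slide": the shift along the world's x, y, z in mm, a list of three; "twist": the turn, a rotation vector about the world's x, y, z in rad, a list of three. In form: [{"claw": claw, "slide": [dx, dy, dz], "twist": [rx, ry, rz]}, ...]. A call has exactly 8 rows; each row is the pose to reach, as a shift and turn from the pose commanded when the call began; what a row does not reach only later rows make up. A row lasts 1/12 s, in which the tool goes at most 41.7 mm and 7.16 degrees, less where a joint would pass 70% of its speed; a pose out of reach is approached as far as the arm can. A call with a gripper value outside its range is refused whole. The fingers move at their own pace and stop on an object; "grip_force" is the grip in N (left out, the last holds). Time passes only in rows, so rows that repeat a pose let the fingers close, or fill a call up. It gives the time, the measured TCP pose, the force, the opening and the grip force at its end, in the units of the state.
- arm.state(): the state, without advancing time (a new reading comes with each control period).
- vision.get_image(name): name is "side" or "top" or "wrist"; returns the picture (384x512x3 uint8, red, green, blue); there is no depth.
- vision.camera_params(name): a dict with "K" (3x3 intrinsics, pixels), "rvec" (rotation vector, rad) and "tvec" (3), from world to camera coordinates, as OpenCV has them. Camera axes: x right, y down, z forward; pixel columns grow to the right and rows downward; lengths in m; the calibration is good to about 2 mm. The wrist camera is an equidistant fisheye: a pixel r from the principal point sees the ray r / f radians off the axis. A picture is of the moment at which its call begins: read the wrist's pose just before it. camera_params takes no time and is no camera call; for the wrist camera it gives the pose at the moment of the call.
- arm.close_job(): hands the job in; it is judged then, once.
The state is a dict: "time": time; "joints": joint angles; "dq": joint speeds; "tau": joint torques, N m; "tcp_pos": TCP position; "eef_rot": TCP orientation; "ft_force": force on the tool from outside, world axes, zero at the start; "torque": the same for the moment, N m; "opening": finger opening in m; "finger_force": force on a finger pad.
Only numpy, scipy, OpenCV 4.12 (cv2) and the standard library are available. Lean on these libraries where they do the work, as an engineer would, in place of code of your own. Each camera call takes 0.05 s, during which the arm holds its last target. There are 200 camera calls.

## Working session

There is one attempt and no reset: what is moved stays moved. The work goes in short steps, Python scripts to look and compute and a tool call to move; the robot and the scene stay as the last step left them, time stands still between calls to the robot, and variables do not carry over. Pictures are saved under pics/ and viewed, at most 10 in all, crops included, and the job is handed in when it is done.

Besides the shell and the picture viewer there is one more tool, called after ">>>" in YAML: its name, and indented under it one key for each argument. arm_command: Moves the arm, as the interface text tells. Its arguments: {"type":"object","properties":{"increments":{"type":"array"},"grip_force":{"type":"number"}},"required":["increments"]}

```bash
ls; mkdir -p pics; python3 - <<'E'
from station import arm, vision
import cv2,numpy as np
s=arm.state(); print(s)
for n in("top","side"):
    im=vision.get_image(n); cv2.imwrite(f"pics/{n}0.png",im[:,:,::-1])
    p=vision.camera_params(n); R=cv2.Rodrigues(np.array(p["rvec"]))[0]
    print(n,p["K"],-R.T@np.array(p["tvec"]).ravel(),R)
E
```

```text
pics
{'time': 0.0, 'joints': array([ 1.09436887e+00,  3.51234465e-01,  1.65243193e+00,  1.32666040e-05,
        1.13908462e+00, -8.46288351e-02]), 'dq': array([ 0.00065954,  0.00183916,  0.00042307, -0.00050872, -0.00124261,
        0.00158287]), 'tau': array([-3.58070451e-03, -4.97333300e+01, -2.85235763e+01,  6.95701386e-02,
        2.59672181e-02, -9.79294555e-05]), 'tcp_pos': array([0.20985943, 0.50804315, 0.2400994 ]), 'eef_rot': array([-1.66141279e-04,  1.94651417e-01,  9.80872311e-01, -5.54871942e-04]), 'ft_force': array([ 0.10591424, -0.73212892,  0.0231588 ]), 'torque': array([ 0.03456434,  0.00588193, -0.03375189]), 'finger_force': 0.0, 'opening': 0.09303465283571762}
top [[365.44533487   0.         252.98411173]
 [  0.         365.44533487 194.51403705]
 [  0.           0.           1.        ]] [0.34051749 0.1208207  1.00696031] [[ 1.10546885e-02 -9.99937751e-01  1.51235429e-03]
 [-9.79057598e-01 -1.11312994e-02 -2.03278905e-01]
 [ 2.03283085e-01  7.66503011e-04 -9.79119706e-01]]
side [[401.07647698   0.         256.55202959]
 [  0.         401.07647698 186.42213699]
 [  0.           0.           1.        ]] [0.61335114 0.83261923 0.67651673] [[-0.99763669  0.06736413 -0.01353154]
 [ 0.05349829  0.63798111 -0.76819141]
 [-0.04311568 -0.76709985 -0.64007723]]
```

View pics/top0.png

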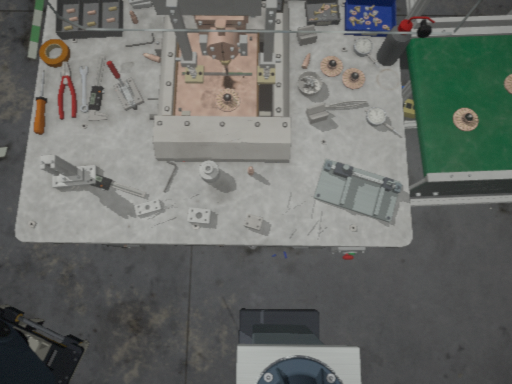

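View pics/side0.png

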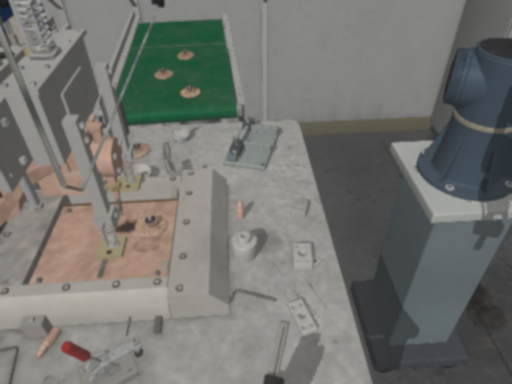

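The top view shows three blocks at about (148,207), (200,215) and (255,222), and the caliper at about (358,190). I'll crop both areas to enlarge them.

```bash
python3 - <<'E'
import cv2,numpy as np
t=cv2.imread("pics/top0.png")
a=cv2.resize(t[190:240,125:275],None,fx=5,fy=5,interpolation=cv2.INTER_CUBIC)
b=cv2.resize(t[152:228,305:415],None,fx=5,fy=5,interpolation=cv2.INTER_CUBIC)
c=np.zeros((600,750,3),np.uint8); c[:250]=a
b=cv2.resize(b,(490,340)); c[255:595,:490]=b
cv2.imwrite("pics/crop0.png",c)
E
```

```text
(no output)
```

View pics/crop0.png

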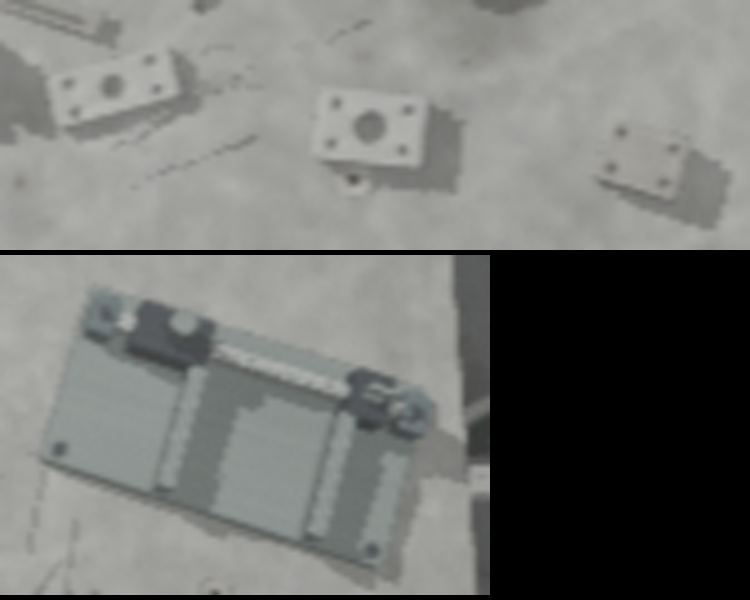

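Crop: the shortest, thick block is on the right at about (254.5,221), tilted. The caliper's moving jaw, with knob and housing, is on the left, with the knob at about (346,166). I'll get rough poses from these corners and refine them with the wrist camera.

```bash
cat > h.py <<'E'
from station import arm, vision
import cv2,numpy as np
def ray(p,uv,fish=False):
    K=np.array(p["K"]);R=cv2.Rodrigues(np.array(p["rvec"]))[0];t=np.array(p["tvec"]).ravel()
    x=(np.array(uv,float)-K[:2,2])/np.diag(K)[:2]
    if fish:
        r=np.linalg.norm(x,axis=-1,keepdims=True); d=np.concatenate([x/np.maximum(r,1e-9)*np.sin(r),np.cos(r)],-1)
    else: d=np.concatenate([x,np.ones(x.shape[:-1]+(1,))],-1)
    return -R.T@t, d@R
def onplane(p,uv,z,fish=False):
    c,d=ray(p,uv,fish); s=(z-c[2])/d[...,2:]; return (c+s*d)[...,:2]
def proj(p,X):   # fisheye
    K=np.array(p["K"]);R=cv2.Rodrigues(np.array(p["rvec"]))[0];X=np.array(X)@R.T+np.array(p["tvec"]).ravel()
    r=np.linalg.norm(X[...,:2],axis=-1,keepdims=True);th=np.arctan2(r,X[...,2:]);return X[...,:2]/r*th*np.diag(K)[:2]+K[:2,2]
E
python3 - <<'E'
from h import *
p=vision.camera_params("top")
c=np.array([[612,112],[690,143],[678,200],[598,178]])/5+[125,190]
q=onplane(p,c,.022);print("block",q,q.mean(0),np.linalg.norm(np.diff(q,axis=0),axis=1))
c=np.array([[88,287],[42,458],[378,567],[435,400]])-[0,255]; c=c/[490/110,340/76]+[305,152]
q=onplane(p,c,.014);print("cal",q,q.mean(0),np.linalg.norm(np.diff(q,axis=0),axis=1))
k=np.array([[185,320-255]])/[490/110,340/76]+[305,152];print("knob",onplane(p,k,.066))
w=vision.camera_params("wrist");R=cv2.Rodrigues(np.array(w["rvec"]))[0];print(w["K"],-R.T@np.array(w["tvec"]).ravel(),R)
E
```

```text
block [[0.49506544 0.13625699]
 [0.47852227 0.09365519]
 [0.44745565 0.09996126]
 [0.45888486 0.14331873]] [0.46998205 0.11829805] [0.04570109 0.03170018 0.04483857]
cal [[ 0.65128764 -0.08057357]
 [ 0.54050872 -0.04876061]
 [ 0.47489738 -0.25347823]
 [ 0.58024047 -0.29606191]] [ 0.56173355 -0.16971858] [0.11525638 0.21497477 0.11362453]
knob [[ 0.61512298 -0.12766001]]
[[297.31863964   0.         254.0342794 ]
 [  0.         297.31863964 187.64601118]
 [  0.           0.           1.        ]] [0.14847654 0.53396067 0.38430695] [[ 3.81803747e-01  9.24243294e-01 -4.81533098e-04]
 [ 8.97897905e-01 -3.70796891e-01  2.37253067e-01]
 [ 2.19101005e-01 -9.10164776e-02 -9.71447760e-01]]
```

>>> arm_command:
  increments:
    - {"claw": 93, "slide": [33, -49, 0], "twist": [0, 0, -0.12]}
    - {"claw": 93, "slide": [65, -98, 0], "twist": [0, 0, -0.24]}
    - {"claw": 93, "slide": [98, -146, 0], "twist": [0, 0, -0.36]}
    - {"claw": 93, "slide": [130, -195, 0], "twist": [0, 0, -0.48]}
    - {"claw": 93, "slide": [163, -244, 0], "twist": [0, 0, -0.6]}
    - {"claw": 93, "slide": [195, -293, 0], "twist": [0, 0, -0.72]}
    - {"claw": 93, "slide": [228, -341, 0], "twist": [0, 0, -0.84]}
    - {"claw": 93, "slide": [260, -390, 0], "twist": [0, 0, -0.96]}
  grip_force: 20

```text
time: 0.77
tcp_pos: [0.3956, 0.2291, 0.2406]
eef_rot: [-0.0, 0.628, 0.778, -0.0]
ft_force: [0.9, 1.1, 0.5]
opening: 0.0932
finger_force: 0.0
```

>>> arm_command:
  increments:
    - {"claw": 93, "slide": [0, 0, 0], "twist": [0, 0, -0.12]}
    - {"claw": 93, "slide": [0, 0, 0], "twist": [0, 0, -0.24]}
    - {"claw": 93, "slide": [0, 0, 0], "twist": [0, 0, -0.36]}
    - {"claw": 93, "slide": [0, 0, 0], "twist": [0, 0, -0.48]}
    - {"claw": 93, "slide": [0, 0, 0], "twist": [0, 0, -0.59]}
    - {"claw": 93, "slide": [0, 0, 0], "twist": [0, 0, -0.59]}
    - {"claw": 93, "slide": [0, 0, 0], "twist": [0, 0, -0.59]}
    - {"claw": 93, "slide": [0, 0, 0], "twist": [0, 0, -0.59]}

```text
time: 1.43
tcp_pos: [0.3949, 0.231, 0.2406]
eef_rot: [-0.0, 0.824, 0.566, -0.0]
ft_force: [-0.2, 0.8, 0.7]
opening: 0.0931
finger_force: 0.0
```

```bash
python3 - <<'E'
from h import *
import pickle
p=vision.camera_params("wrist");im=vision.get_image("wrist")
cv2.imwrite("pics/w1.png",im[:,:,::-1]);pickle.dump(p,open("w1.pkl","wb"))
s=arm.state();print(s['time'],s['tcp_pos'],s['eef_rot'])
print(proj(p,[[.47,.118,.022]]))
E
```

```text
1.4833 [0.39491587 0.23106441 0.24054322] [-3.05934348e-05  8.24518760e-01  5.65834607e-01 -1.10731868e-04]
[[337.41824427 227.95511606]]
```

View pics/w1.png

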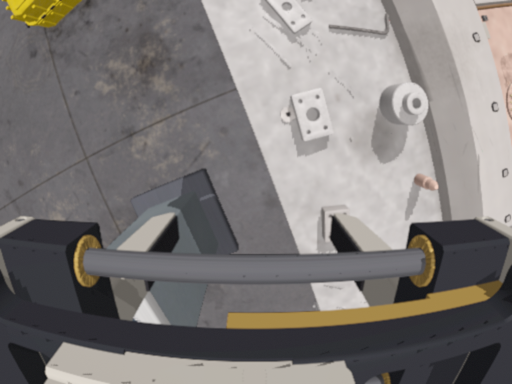

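The block (335,215) is half hidden by the finger. The useful view is ahead of the tool, so I'll move past the block.

>>> arm_command:
  increments:
    - {"claw": 93, "slide": [8, -40, 0], "twist": [0, 0, 0]}
    - {"claw": 93, "slide": [16, -80, 0], "twist": [0, 0, 0]}
    - {"claw": 93, "slide": [24, -120, 0], "twist": [0, 0, 0]}
    - {"claw": 93, "slide": [32, -160, 0], "twist": [0, 0, 0]}
    - {"claw": 93, "slide": [39, -200, 0], "twist": [0, 0, 0]}
    - {"claw": 93, "slide": [39, -206, 0], "twist": [0, 0, 0]}
    - {"claw": 93, "slide": [39, -206, 0], "twist": [0, 0, 0]}
    - {"claw": 93, "slide": [39, -206, 0], "twist": [0, 0, 0]}

```text
time: 2.15
tcp_pos: [0.4339, 0.0253, 0.2406]
eef_rot: [-0.0, 0.825, 0.565, -0.0]
ft_force: [0.1, 0.7, 0.1]
opening: 0.0931
finger_force: 0.0
```

```bash
python3 - <<'E'
from h import *
import pickle
p=vision.camera_params("wrist");im=vision.get_image("wrist")
cv2.imwrite("pics/w2f.png",im[:,:,::-1]);pickle.dump(p,open("w2.pkl","wb"))
s=arm.state();print(s['time'],s['tcp_pos'],s['eef_rot'])
c=proj(p,[[.47,.118,.022]])[0];print(c)
u,v=int(c[0])-50,int(c[1])-40
cv2.imwrite("pics/w2.png",cv2.resize(im[max(v,0):v+80,u:u+100,::-1],None,fx=7,fy=7,interpolation=cv2.INTER_CUBIC)); print(u,v)
E
```

```text
2.2 [0.43381489 0.02590373 0.24058068] [-1.80137805e-04  8.25045968e-01  5.65065588e-01 -1.03280257e-05]
[255.27245942  88.92579535]
205 48
```

View pics/w2.png

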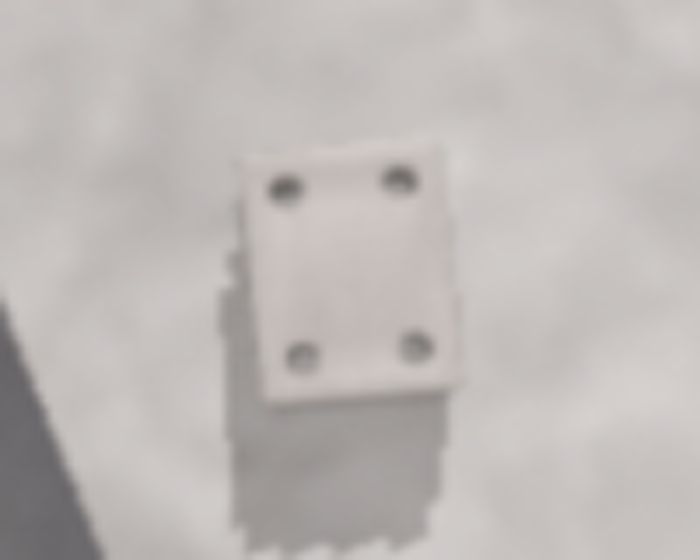

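The crop shows the target block with four holes at crop (285,188), (400,180), (417,346) and (302,357).

```bash
python3 - <<'E'
from h import *
import pickle
p=pickle.load(open("w2.pkl","rb"))
for c in ([[285,188],[400,180],[417,346],[302,357]],[[245,155],[440,145],[457,387],[268,403]]):
    c=(np.array(c)+.5)/7-.5+[205,48]
    q=onplane(p,c,.022,True);m=q.mean(0)
    d=(q[0]+q[1]-q[2]-q[3]);e=(q[1]+q[2]-q[0]-q[3])
    print(q.round(4),m,np.linalg.norm(d)/2,np.linalg.norm(e)/2,"y-axis dir",np.degrees(np.arctan2(d[1],d[0])),"x dir",np.degrees(np.arctan2(e[1],e[0])))
s=arm.state();x,y=s['eef_rot'][1:3];print(s['tcp_pos'],np.degrees(np.arctan2(2*y*y-1,2*x*y)))
E
```

```text
[[0.4653 0.1391]
 [0.4843 0.1333]
 [0.4764 0.1049]
 [0.4572 0.1103]] [0.47079499 0.12189394] 0.029673384929190257 0.019845352083194163 y-axis dir 74.4062808231949 x dir -16.387805056475134
[[0.4611 0.1472]
 [0.493  0.1366]
 [0.4802 0.0958]
 [0.4489 0.1049]] [0.47077881 0.12113567] 0.043360790899587734 0.03313009997848396 y-axis dir 73.3076462877564 x dir -17.2565153791832
[0.43381489 0.02590373 0.24058068] -21.18630851091687
```

>>> arm_command:
  increments:
    - {"claw": 75, "slide": [14, 36, 0], "twist": [0, 0, 0.09]}
    - {"claw": 75, "slide": [28, 72, 0], "twist": [0, 0, 0.09]}
    - {"claw": 75, "slide": [37, 96, -20], "twist": [0, 0, 0.09]}
    - {"claw": 75, "slide": [37, 96, -60], "twist": [0, 0, 0.09]}
    - {"claw": 75, "slide": [37, 96, -100], "twist": [0, 0, 0.09]}
    - {"claw": 75, "slide": [37, 96, -140], "twist": [0, 0, 0.09]}
    - {"claw": 75, "slide": [37, 96, -140], "twist": [0, 0, 0.09]}
    - {"claw": 75, "slide": [37, 96, -140], "twist": [0, 0, 0.09]}

```text
time: 2.87
tcp_pos: [0.4699, 0.1222, 0.1001]
eef_rot: [-0.001, 0.798, 0.602, -0.002]
ft_force: [1.1, 0.0, 1.1]
opening: 0.0748
finger_force: 0.0
```

```bash
python3 - <<'E'
from h import *
s=arm.state();x,y=s['eef_rot'][1:3];print(s['tcp_pos'],s['opening'],np.degrees(np.arctan2(2*y*y-1,2*x*y)))
E
```

```text
[0.46991997 0.12217395 0.10014862] 0.07481550156958641 -15.970767399848182
```

>>> arm_command:
  increments:
    - {"claw": 75, "slide": [1, 0, -30], "twist": [0, 0, 0]}
    - {"claw": 75, "slide": [1, 0, -60], "twist": [0, 0, 0]}
    - {"claw": 75, "slide": [1, 0, -75], "twist": [0, 0, 0]}
    - {"claw": 75, "slide": [1, 0, -75], "twist": [0, 0, 0]}
    - {"claw": 60, "slide": [1, 0, -75], "twist": [0, 0, 0]}
    - {"claw": 40, "slide": [1, 0, -75], "twist": [0, 0, 0]}
    - {"claw": 28, "slide": [1, 0, -75], "twist": [0, 0, 0]}
    - {"claw": 28, "slide": [1, 0, -75], "twist": [0, 0, 0]}
  grip_force: 20

```text
time: 3.53
tcp_pos: [0.4729, 0.1213, 0.0272]
eef_rot: [0.001, 0.799, 0.601, 0.001]
ft_force: [-0.4, -0.6, 0.7]
opening: 0.0532
finger_force: 0.0
```

>>> arm_command:
  increments:
    - {"claw": 28, "slide": [0, 0, 0], "twist": [0, 0, 0]}
    - {"claw": 28, "slide": [0, 0, 0], "twist": [0, 0, 0]}
    - {"claw": 28, "slide": [0, 0, 0], "twist": [0, 0, 0]}
    - {"claw": 28, "slide": [0, 0, 0], "twist": [0, 0, 0]}
    - {"claw": 28, "slide": [0, 0, 20], "twist": [0, 0, 0]}
    - {"claw": 28, "slide": [0, 0, 50], "twist": [0, 0, 0]}
    - {"claw": 28, "slide": [0, 0, 90], "twist": [0, 0, 0]}
    - {"claw": 28, "slide": [0, 0, 120], "twist": [0, 0, 0]}

```text
time: 4.2
tcp_pos: [0.4719, 0.121, 0.1477]
eef_rot: [0.0, 0.799, 0.601, 0.0]
ft_force: [0.4, 0.5, -1.3]
opening: 0.0346
finger_force: 20.0
```

>>> arm_command:
  increments:
    - {"claw": 28, "slide": [5, -37, 15], "twist": [0, 0, 0]}
    - {"claw": 28, "slide": [10, -74, 30], "twist": [0, 0, 0]}
    - {"claw": 28, "slide": [15, -111, 45], "twist": [0, 0, 0]}
    - {"claw": 28, "slide": [20, -148, 60], "twist": [0, 0, 0]}
    - {"claw": 28, "slide": [25, -185, 75], "twist": [0, 0, 0]}
    - {"claw": 28, "slide": [30, -222, 90], "twist": [0, 0, 0]}
    - {"claw": 28, "slide": [35, -260, 95], "twist": [0, 0, 0]}
    - {"claw": 28, "slide": [40, -300, 95], "twist": [0, 0, 0]}

```text
time: 4.87
tcp_pos: [0.5122, -0.1809, 0.2421]
eef_rot: [0.001, 0.799, 0.601, 0.001]
ft_force: [0.9, -0.3, -1.1]
opening: 0.0349
finger_force: 20.0
```

>>> arm_command:
  increments:
    - {"claw": 28, "slide": [5, -35, 0], "twist": [0, 0, 0]}
    - {"claw": 28, "slide": [10, -70, 0], "twist": [0, 0, 0]}
    - {"claw": 28, "slide": [15, -105, 0], "twist": [0, 0, 0]}
    - {"claw": 28, "slide": [18, -130, 0], "twist": [0, 0, 0]}
    - {"claw": 28, "slide": [18, -130, 0], "twist": [0, 0, 0]}
    - {"claw": 28, "slide": [18, -130, 0], "twist": [0, 0, 0]}
    - {"claw": 28, "slide": [18, -130, 0], "twist": [0, 0, 0]}
    - {"claw": 28, "slide": [18, -130, 0], "twist": [0, 0, 0]}

```text
time: 5.53
tcp_pos: [0.5299, -0.308, 0.2405]
eef_rot: [-0.0, 0.799, 0.601, -0.0]
ft_force: [-0.4, -0.2, -1.8]
opening: 0.0347
finger_force: 20.0
```

```bash
python3 - <<'E'
from h import *
import pickle
p=vision.camera_params("wrist");im=vision.get_image("wrist")
cv2.imwrite("pics/w3f.png",im[:,:,::-1]);pickle.dump(p,open("w3.pkl","wb"))
s=arm.state();print(s['time'],s['tcp_pos'],s['eef_rot'],s['ft_force'],s['opening'])
print(proj(p,[[.651,-.08,.014],[.54,-.05,.014],[.475,-.253,.014],[.58,-.296,.014]]))
cv2.imwrite("pics/w3.png",cv2.resize(im[:,100:500,::-1],None,fx=1.55,fy=1.55,interpolation=cv2.INTER_CUBIC))
E
```

```text
5.5833 [ 0.53004503 -0.30792663  0.24070625] [-1.37322916e-04  7.98817813e-01  6.01573007e-01  1.03813347e-05] [ 0.08285254  0.27565356 -1.3124231 ] 0.034764125327932965
[[296.42746747 -20.86817868]
 [207.38976739 -19.39171299]
 [201.11058385 139.65466058]
 [290.79502542 149.1244441 ]]
```

View pics/w3.png

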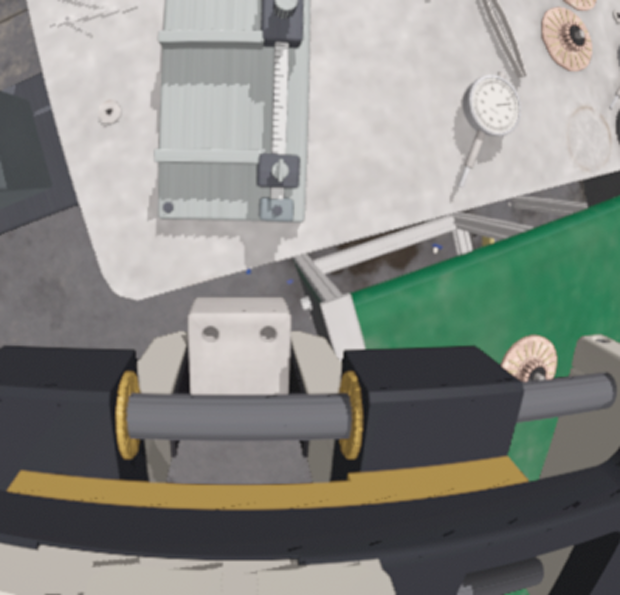

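The view shows the set jaw's bar at picture y≈155 and the moving jaw's at ≈38. The knob is near (286,3), and the plate's near corners are at (157,216) and (303,220). Next I'll cast these to world points.

```bash
python3 - <<'E'
from h import *
import pickle
p=pickle.load(open("w3.pkl","rb"))
def W(c,z): return onplane(p,(np.array(c,float)+.5)/1.55-.5+[100,0],z,True)
def ang(a,b): d=b-a; return np.degrees(np.arctan2(d[1],d[0]))
L=W([[157,216],[166,3]],.014);Rr=W([[303,220],[309,3]],.014)
print("left",L,ang(*L),"right",Rr,ang(*Rr),"front",ang(L[0],Rr[0]),np.linalg.norm(Rr[0]-L[0]))
S=W([[157,150],[258,152]],.039);M=W([[161,44],[262,46]],.039)
print("set",S,ang(*S),"mov",M,ang(*M)); print("knob",W([[286,3]],.066),"beam",W([[272,153],[276,48],[286,153],[289,48]],.034))
a=(ang(*L)+ang(*Rr))/2;y=np.array([np.cos(np.radians(a)),np.sin(np.radians(a))]);x=np.array([y[1],-y[0]])
o=L[0]+.06*x+.11*y; o2=Rr[0]-.06*x+.11*y; print(a,o,o2);o=(o+o2)/2
print("in caliper: set",[((q-o)@x,(q-o)@y) for q in S],"mov",[((q-o)@x,(q-o)@y) for q in M])
E
```

```text
left [[ 0.47518358 -0.25242361]
 [ 0.5314894  -0.08085577]] 71.83098997472196 right [[ 0.58793188 -0.28850671]
 [ 0.64408647 -0.11345819]] 72.21404960620126 front -17.74635482533466 0.11838146058482979
set [[ 0.49458533 -0.20392717]
 [ 0.56633733 -0.22723908]] -17.998753626928906 mov [[ 0.51998469 -0.12449068]
 [ 0.59217002 -0.1487383 ]] -18.567608213437587
knob [[ 0.61450461 -0.12819056]] beam [[ 0.57657549 -0.23052744]
 [ 0.60266015 -0.15165119]
 [ 0.58680442 -0.23327974]
 [ 0.6123022  -0.15407263]]
72.02251979046162 [ 0.566205   -0.16631263] [ 0.56481195 -0.16535856]
in caliper: set [(np.float64(-0.055703817672615216), np.float64(-0.05812181052164466)), (np.float64(0.019740157563839393), np.float64(-0.05814982220526596))] mov [(np.float64(-0.0560620375924323), np.float64(0.025275762201985713)), (np.float64(0.020082909244269788), np.float64(0.0244914661352583))]
```

>>> arm_command:
  increments:
    - {"claw": 28, "slide": [1, 35, 0], "twist": [0, 0, -0.035]}
    - {"claw": 28, "slide": [2, 70, 0], "twist": [0, 0, -0.035]}
    - {"claw": 28, "slide": [4, 105, 0], "twist": [0, 0, -0.035]}
    - {"claw": 28, "slide": [5, 129, 0], "twist": [0, 0, -0.035]}
    - {"claw": 28, "slide": [5, 129, -35], "twist": [0, 0, -0.035]}
    - {"claw": 28, "slide": [5, 129, -70], "twist": [0, 0, -0.035]}
    - {"claw": 28, "slide": [5, 129, -105], "twist": [0, 0, -0.035]}
    - {"claw": 28, "slide": [5, 129, -140], "twist": [0, 0, -0.035]}

```text
time: 6.25
tcp_pos: [0.535, -0.1789, 0.0998]
eef_rot: [0.0, 0.809, 0.588, 0.0]
ft_force: [0.8, 0.4, -1.1]
opening: 0.0347
finger_force: 20.0
```

>>> arm_command:
  increments:
    - {"claw": 28, "slide": [0, 0, -20], "twist": [0, 0, 0]}
    - {"claw": 28, "slide": [0, 0, -40], "twist": [0, 0, 0]}
    - {"claw": 28, "slide": [0, 0, -50], "twist": [0, 0, 0]}
    - {"claw": 28, "slide": [0, 0, -55], "twist": [0, 0, 0]}
    - {"claw": 28, "slide": [0, 0, -57], "twist": [0, 0, 0]}
    - {"claw": 28, "slide": [0, 0, -57], "twist": [0, 0, 0]}
    - {"claw": 28, "slide": [0, 0, -57], "twist": [0, 0, 0]}
    - {"claw": 28, "slide": [0, 0, -57], "twist": [0, 0, 0]}

```text
time: 6.92
tcp_pos: [0.5355, -0.1801, 0.0447]
eef_rot: [0.001, 0.81, 0.587, 0.0]
ft_force: [-0.5, 0.6, -1.7]
opening: 0.0346
finger_force: 20.0
```

```bash
python3 - <<'E'
from h import *
s=arm.state();x,y=s['eef_rot'][1:3];print(s['tcp_pos'],s['ft_force'],np.degrees(np.arctan2(2*y*y-1,2*x*y)))
E
```

```text
[ 0.53554197 -0.18011265  0.04469878] [-0.48760158  0.62645356 -1.66001742] -18.10261952356534
```

>>> arm_command:
  increments:
    - {"claw": 28, "slide": [0, 0, -1], "twist": [0, 0, 0]}
    - {"claw": 28, "slide": [0, 0, -2], "twist": [0, 0, 0]}
    - {"claw": 28, "slide": [0, 0, -2.5], "twist": [0, 0, 0]}
    - {"claw": 28, "slide": [0, 0, -3], "twist": [0, 0, 0]}
    - {"claw": 28, "slide": [0, 0, -3.5], "twist": [0, 0, 0]}
    - {"claw": 28, "slide": [0, 0, -3.8], "twist": [0, 0, 0]}
    - {"claw": 28, "slide": [0, 0, -3.8], "twist": [0, 0, 0]}
    - {"claw": 28, "slide": [0, 0, -3.8], "twist": [0, 0, 0]}

```text
time: 7.58
tcp_pos: [0.535, -0.18, 0.0399]
eef_rot: [-0.0, 0.81, 0.587, -0.0]
ft_force: [-1.9, 0.8, 2.1]
opening: 0.0349
finger_force: 20.0
```

>>> arm_command:
  increments:
    - {"claw": 36, "slide": [0, 0, 0], "twist": [0, 0, 0]}
    - {"claw": 38, "slide": [0, 0, 0], "twist": [0, 0, 0]}
    - {"claw": 41, "slide": [0, 0, 0], "twist": [0, 0, 0]}
    - {"claw": 44, "slide": [0, 0, 0], "twist": [0, 0, 0]}
    - {"claw": 47, "slide": [0, 0, 0], "twist": [0, 0, 0]}
    - {"claw": 47, "slide": [0, 0, 0], "twist": [0, 0, 0]}
    - {"claw": 47, "slide": [0, 0, 0], "twist": [0, 0, 0]}
    - {"claw": 47, "slide": [0, 0, 5], "twist": [0, 0, 0]}

```text
time: 8.25
tcp_pos: [0.5345, -0.1798, 0.0443]
eef_rot: [-0.001, 0.81, 0.587, -0.0]
ft_force: [-0.2, 0.2, -0.9]
opening: 0.0471
finger_force: 0.0
```

>>> arm_command:
  increments:
    - {"claw": 47, "slide": [0, 0, 15], "twist": [0, 0, 0]}
    - {"claw": 47, "slide": [0, 0, 45], "twist": [0, 0, 0]}
    - {"claw": 47, "slide": [0, 0, 80], "twist": [0, 0, 0]}
    - {"claw": 40, "slide": [0, 0, 115], "twist": [0, 0, 0]}
    - {"claw": 30, "slide": [0, -35, 150], "twist": [0, 0, 0]}
    - {"claw": 20, "slide": [0, -70, 185], "twist": [0, 0, 0]}
    - {"claw": 10, "slide": [0, -105, 195], "twist": [0, 0, 0]}
    - {"claw": 0, "slide": [0, -130, 195], "twist": [0, 0, 0]}

```text
time: 8.92
tcp_pos: [0.5358, -0.3122, 0.2445]
eef_rot: [0.003, 0.809, 0.587, 0.001]
ft_force: [-0.1, 0.2, 0.3]
opening: 0.0187
finger_force: 0.0
```

```bash
python3 - <<'E'
from h import *
import pickle
p=vision.camera_params("wrist");im=vision.get_image("wrist")
pickle.dump(p,open("w4.pkl","wb"))
s=arm.state();print(s['time'],s['tcp_pos'],s['ft_force'],s['opening'])
cv2.imwrite("pics/w4.png",cv2.resize(im[:170,180:340,::-1],None,fx=3.5,fy=3.5,interpolation=cv2.INTER_CUBIC))
E
```

```text
8.9667 [ 0.5350538  -0.31709552  0.24324235] [-3.05431266 -3.10377425  0.13925383] 0.014031740005564723
```

View pics/w4.png

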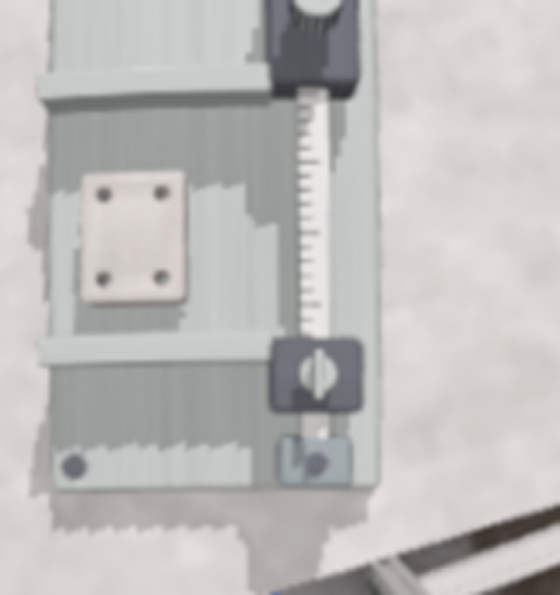

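The block sits square between the jaws. Next I'll go behind the knob on its +y side with the fingers closed.

>>> arm_command:
  increments:
    - {"claw": 0, "slide": [15, 35, 0], "twist": [0, 0, 0]}
    - {"claw": 0, "slide": [30, 70, 0], "twist": [0, 0, 0]}
    - {"claw": 0, "slide": [45, 105, 0], "twist": [0, 0, 0]}
    - {"claw": 0, "slide": [60, 140, 0], "twist": [0, 0, 0]}
    - {"claw": 0, "slide": [75, 175, 0], "twist": [0, 0, 0]}
    - {"claw": 0, "slide": [87, 206, 0], "twist": [0, 0, 0]}
    - {"claw": 0, "slide": [87, 206, -40], "twist": [0, 0, 0]}
    - {"claw": 0, "slide": [87, 206, -80], "twist": [0, 0, 0]}

```text
time: 9.63
tcp_pos: [0.6236, -0.1021, 0.161]
eef_rot: [0.002, 0.809, 0.588, 0.002]
ft_force: [0.8, -1.4, -0.8]
opening: 0.0007
finger_force: 0.0
```

>>> arm_command:
  increments:
    - {"claw": 0, "slide": [0, 0, -40], "twist": [0, 0, 0]}
    - {"claw": 0, "slide": [0, 0, -40], "twist": [0, 0, 0]}
    - {"claw": 0, "slide": [0, 0, -40], "twist": [0, 0, 0]}
    - {"claw": 0, "slide": [0, 0, -40], "twist": [0, 0, 0]}
    - {"claw": 0, "slide": [0, 0, -40], "twist": [0, 0, 0]}
    - {"claw": 0, "slide": [0, 0, -40], "twist": [0, 0, 0]}
    - {"claw": 0, "slide": [0, 0, -40], "twist": [0, 0, 0]}
    - {"claw": 0, "slide": [0, 0, -40], "twist": [0, 0, 0]}

```text
time: 10.3
tcp_pos: [0.6224, -0.1041, 0.121]
eef_rot: [0.001, 0.81, 0.587, 0.001]
ft_force: [0.7, -0.4, 0.5]
opening: 0.0007
finger_force: 0.0
```

```bash
cat > st.py <<'E'
from h import *
s=arm.state();d=s['tcp_pos'][:2]-[.5655,-.1658];X=np.array([.951,-.309]);Y=np.array([.309,.951])
print(s['time'],s['tcp_pos'].round(4),"cal xy mm",1e3*d@X,1e3*d@Y,"F x,y,z",s['ft_force'][:2]@X,s['ft_force'][:2]@Y,s['ft_force'][2],s['opening'])
E
python3 st.py
```

```text
10.3 [ 0.6224 -0.1041  0.121 ] cal xy mm 35.05315161622312 76.23626885282748 F x,y,z 0.7384182647073319 -0.15035511094562143 0.5488952789834214 0.0006817463763836968
```

Now down 50 mm, then toward the knob slowly along -y of the caliper (-0.309,-0.951).

>>> arm_command:
  increments:
    - {"claw": 0, "slide": [0, 0, -15], "twist": [0, 0, 0]}
    - {"claw": 0, "slide": [0, 0, -30], "twist": [0, 0, 0]}
    - {"claw": 0, "slide": [0, 0, -42], "twist": [0, 0, 0]}
    - {"claw": 0, "slide": [0, 0, -50], "twist": [0, 0, 0]}
    - {"claw": 0, "slide": [0, 0, -50], "twist": [0, 0, 0]}
    - {"claw": 0, "slide": [-0.6, -1.9, -50], "twist": [0, 0, 0]}
    - {"claw": 0, "slide": [-1.2, -3.8, -50], "twist": [0, 0, 0]}
    - {"claw": 0, "slide": [-1.9, -5.7, -50], "twist": [0, 0, 0]}

```text
time: 10.97
tcp_pos: [0.6205, -0.11, 0.0707]
eef_rot: [0.0, 0.81, 0.587, 0.0]
ft_force: [0.6, 0.9, -0.5]
opening: 0.0005
finger_force: 1.0
```

>>> arm_command:
  increments:
    - {"claw": 0, "slide": [-0.5, -1.4, 0], "twist": [0, 0, 0]}
    - {"claw": 0, "slide": [-0.9, -2.9, 0], "twist": [0, 0, 0]}
    - {"claw": 0, "slide": [-1.4, -4.3, 0], "twist": [0, 0, 0]}
    - {"claw": 0, "slide": [-1.9, -5.7, 0], "twist": [0, 0, 0]}
    - {"claw": 0, "slide": [-2.3, -7.1, 0], "twist": [0, 0, 0]}
    - {"claw": 0, "slide": [-2.8, -8.6, 0], "twist": [0, 0, 0]}
    - {"claw": 0, "slide": [-3.1, -9.5, 0], "twist": [0, 0, 0]}
    - {"claw": 0, "slide": [-3.1, -9.5, 0], "twist": [0, 0, 0]}

```text
time: 11.63
tcp_pos: [0.617, -0.1194, 0.0698]
eef_rot: [0.0, 0.81, 0.587, 0.0]
ft_force: [2.0, 1.0, 0.6]
opening: 0.0004
finger_force: 0.9
```

```bash
python3 st.py
```

```text
11.6333 [ 0.617  -0.1194  0.0698] cal xy mm 34.654761923571044 60.06183059513976 F x,y,z 1.590516927195332 1.5703756698660698 0.5942445699974477 0.0004191627782944915
```

>>> arm_command:
  increments:
    - {"claw": 0, "slide": [-0.5, -1.4, 0], "twist": [0, 0, 0]}
    - {"claw": 0, "slide": [-0.9, -2.9, 0], "twist": [0, 0, 0]}
    - {"claw": 0, "slide": [-1.4, -4.3, 0], "twist": [0, 0, 0]}
    - {"claw": 0, "slide": [-1.9, -5.7, 0], "twist": [0, 0, 0]}
    - {"claw": 0, "slide": [-2.3, -7.1, 0], "twist": [0, 0, 0]}
    - {"claw": 0, "slide": [-2.8, -8.6, 0], "twist": [0, 0, 0]}
    - {"claw": 0, "slide": [-3.2, -10, 0], "twist": [0, 0, 0]}
    - {"claw": 0, "slide": [-3.4, -10.5, 0], "twist": [0, 0, 0]}

```text
time: 12.3
tcp_pos: [0.6136, -0.1299, 0.0699]
eef_rot: [0.0, 0.81, 0.587, 0.0]
ft_force: [3.5, 0.3, 1.2]
opening: 0.0007
finger_force: 1.5
```

>>> arm_command:
  increments:
    - {"claw": 0, "slide": [-0.5, -1.4, 0], "twist": [0, 0, 0]}
    - {"claw": 0, "slide": [-0.9, -2.9, 0], "twist": [0, 0, 0]}
    - {"claw": 0, "slide": [-1.4, -4.3, 0], "twist": [0, 0, 0]}
    - {"claw": 0, "slide": [-1.9, -5.7, 0], "twist": [0, 0, 0]}
    - {"claw": 0, "slide": [-2.3, -7.1, 0], "twist": [0, 0, 0]}
    - {"claw": 0, "slide": [-2.8, -8.6, 0], "twist": [0, 0, 0]}
    - {"claw": 0, "slide": [-3.1, -9.5, 0], "twist": [0, 0, 0]}
    - {"claw": 0, "slide": [-3.1, -9.5, 0], "twist": [0, 0, 0]}

```text
time: 12.97
tcp_pos: [0.6105, -0.1394, 0.0699]
eef_rot: [0.0, 0.81, 0.587, 0.0]
ft_force: [4.5, 0.5, 0.8]
opening: 0.0006
finger_force: 1.4
```

```bash
python3 st.py; python3 - <<'E'
from h import *
im=vision.get_image("top")
cv2.imwrite("pics/t5.png",cv2.resize(im[152:228,305:415,::-1],None,fx=5,fy=5,interpolation=cv2.INTER_CUBIC))
E
```

```text
12.9667 [ 0.6105 -0.1394  0.0699] cal xy mm 34.625096411670015 39.029641292005 F x,y,z 4.096809716299132 1.8334085314597404 0.7969602918953973 0.0005637251382941427
```

View pics/t5.png

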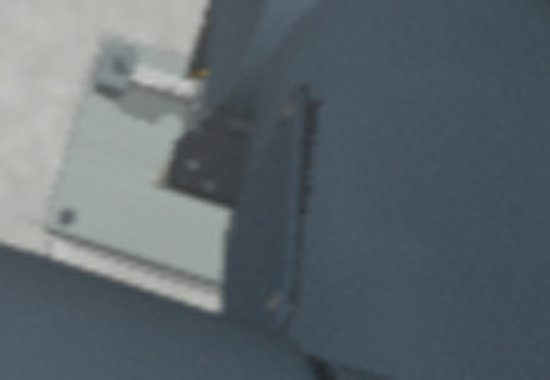

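Sideways force is growing oddly, so I'll check with one combined picture from the wrist and side cameras.

```bash
python3 - <<'E'
from h import *
s=arm.state();print(s['ft_force'],s['torque'],s['eef_rot'])
w=vision.get_image("wrist")[:,:,::-1];sd=vision.get_image("side")[:,:,::-1]
s2=arm.state();print(s2['ft_force'],s2['torque'])
a=cv2.resize(w[120:384,100:420],(400,330));b=cv2.resize(sd[100:260,180:340],(400,400),interpolation=cv2.INTER_CUBIC)
c=np.zeros((600,800,3),np.uint8);c[:330,:400]=a;c[:400,400:]=b
cv2.imwrite("pics/c6.png",c)
E
```

```text
[1.49866671 1.02867145 0.71452235] [ 0.20938456 -0.26608265 -0.00764867] [-7.85131152e-05  8.09577347e-01  5.87013197e-01 -1.38078176e-04]
[1.74271881 1.93289968 0.41781032] [ 0.17639486 -0.14103102  0.00375353]
```

View pics/c6.png

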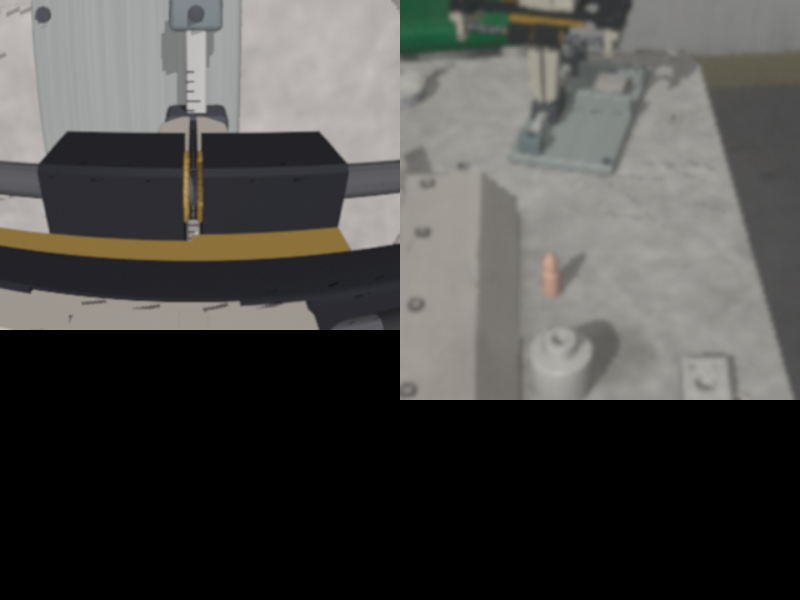

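>>> arm_command:
  increments:
    - {"claw": 0, "slide": [-0.2, -0.6, 0], "twist": [0, 0, 0]}
    - {"claw": 0, "slide": [-0.4, -1.2, 0], "twist": [0, 0, 0]}
    - {"claw": 0, "slide": [-0.6, -1.8, 0], "twist": [0, 0, 0]}
    - {"claw": 0, "slide": [-0.8, -2.4, 0], "twist": [0, 0, 0]}
    - {"claw": 0, "slide": [-1.0, -3.0, 0], "twist": [0, 0, 0]}
    - {"claw": 0, "slide": [-1.2, -3.6, 0], "twist": [0, 0, 0]}
    - {"claw": 0, "slide": [-1.2, -3.8, 0], "twist": [0, 0, 0]}
    - {"claw": 0, "slide": [-1.2, -3.8, 0], "twist": [0, 0, 0]}

```text
time: 13.78
tcp_pos: [0.609, -0.143, 0.0697]
eef_rot: [-0.0, 0.81, 0.587, -0.0]
ft_force: [-0.0, 2.0, -0.8]
opening: 0.0006
finger_force: 1.2
```

```bash
cat > f.py <<'E'
from h import *
F=[];P=[];T=[]
for i in range(5):
    s=arm.state();F.append(s['ft_force']);P.append(s['tcp_pos']);T.append(s['torque']);vision.get_image("top")
F=np.array(F);X=np.array([.951,-.309]);Y=np.array([.309,.951]);d=(np.mean(P,0)[:2]-[.5655,-.1658])*1e3
print(s['time'],"cal xy",d@X,d@Y,"Fy",(F[:,:2]@Y).round(1),(F[:,:2]@Y).mean(),"Fx",(F[:,:2]@X).mean(),"Tx",(np.array(T)[:,:2]@X).mean())
E
python3 f.py
```

```text
13.9833 cal xy 34.34147413650761 35.177359671846524 Fy [1.9 1.5 2.1 2.1 3.1] 2.1271327269067926 Fx -0.9772000683026627 Tx 0.32775494901665764
```

>>> arm_command:
  increments:
    - {"claw": 0, "slide": [-0.1, -0.4, 0], "twist": [0, 0, 0]}
    - {"claw": 0, "slide": [-0.2, -0.8, 0], "twist": [0, 0, 0]}
    - {"claw": 0, "slide": [-0.4, -1.2, 0], "twist": [0, 0, 0]}
    - {"claw": 0, "slide": [-0.5, -1.6, 0], "twist": [0, 0, 0]}
    - {"claw": 0, "slide": [-0.6, -2.0, 0], "twist": [0, 0, 0]}
    - {"claw": 0, "slide": [-0.8, -2.4, 0], "twist": [0, 0, 0]}
    - {"claw": 0, "slide": [-0.9, -2.6, 0], "twist": [0, 0, 0]}
    - {"claw": 0, "slide": [-0.9, -2.6, 0], "twist": [0, 0, 0]}

```text
time: 14.7
tcp_pos: [0.6083, -0.1456, 0.0698]
eef_rot: [-0.0, 0.81, 0.587, -0.0]
ft_force: [-0.9, 3.7, -0.9]
opening: 0.0004
finger_force: 1.3
```

```bash
python3 f.py
```

```text
14.9 cal xy 34.552967452840655 32.44087005305907 Fy [3.3 2.9 2.  3.1 2.4] 2.751198454260652 Fx -1.469713519187494 Tx 0.3600672128237953
```

Smaller steps now: 1 mm per call.

>>> arm_command:
  increments:
    - {"claw": 0, "slide": [-0.1, -0.2, 0], "twist": [0, 0, 0]}
    - {"claw": 0, "slide": [-0.1, -0.4, 0], "twist": [0, 0, 0]}
    - {"claw": 0, "slide": [-0.2, -0.6, 0], "twist": [0, 0, 0]}
    - {"claw": 0, "slide": [-0.3, -0.8, 0], "twist": [0, 0, 0]}
    - {"claw": 0, "slide": [-0.3, -1.0, 0], "twist": [0, 0, 0]}
    - {"claw": 0, "slide": [-0.4, -1.2, 0], "twist": [0, 0, 0]}
    - {"claw": 0, "slide": [-0.4, -1.2, 0], "twist": [0, 0, 0]}
    - {"claw": 0, "slide": [-0.4, -1.2, 0], "twist": [0, 0, 0]}

```text
time: 15.62
tcp_pos: [0.6081, -0.1468, 0.0699]
eef_rot: [0.0, 0.81, 0.587, 0.0]
ft_force: [0.1, 3.6, -1.1]
opening: 0.0006
finger_force: 1.5
```

```bash
python3 f.py
```

```text
15.8167 cal xy 34.60013696574973 31.22868013681378 Fy [3.4 2.  3.3 3.2 2.5] 2.88886894313017 Fx -0.3607259106157124 Tx 0.4492147355889659
```

>>> arm_command:
  increments:
    - {"claw": 0, "slide": [-0.1, -0.2, 0], "twist": [0, 0, 0]}
    - {"claw": 0, "slide": [-0.1, -0.4, 0], "twist": [0, 0, 0]}
    - {"claw": 0, "slide": [-0.2, -0.6, 0], "twist": [0, 0, 0]}
    - {"claw": 0, "slide": [-0.3, -0.8, 0], "twist": [0, 0, 0]}
    - {"claw": 0, "slide": [-0.3, -1.0, 0], "twist": [0, 0, 0]}
    - {"claw": 0, "slide": [-0.3, -1.0, 0], "twist": [0, 0, 0]}
    - {"claw": 0, "slide": [-0.3, -1.0, 0], "twist": [0, 0, 0]}
    - {"claw": 0, "slide": [-0.3, -1.0, 0], "twist": [0, 0, 0]}

```text
time: 16.53
tcp_pos: [0.6078, -0.1476, 0.0699]
eef_rot: [0.0, 0.81, 0.587, 0.0]
ft_force: [1.7, 4.6, -1.7]
opening: 0.0008
finger_force: 2.6
```

```bash
python3 f.py
```

```text
16.7333 cal xy 34.61433267724865 30.350125729580274 Fy [4.9 6.  5.5 3.9 4.9] 5.031995238788713 Fx 0.09897058855144673 Tx 0.8301854681178629
```

Contact is felt: about 5 N total, including about 2.5 N of drag. Next step is 0.5 mm.

>>> arm_command:
  increments:
    - {"claw": 0, "slide": [0, -0.1, 0], "twist": [0, 0, 0]}
    - {"claw": 0, "slide": [-0.1, -0.2, 0], "twist": [0, 0, 0]}
    - {"claw": 0, "slide": [-0.1, -0.3, 0], "twist": [0, 0, 0]}
    - {"claw": 0, "slide": [-0.1, -0.4, 0], "twist": [0, 0, 0]}
    - {"claw": 0, "slide": [-0.15, -0.5, 0], "twist": [0, 0, 0]}
    - {"claw": 0, "slide": [-0.15, -0.5, 0], "twist": [0, 0, 0]}
    - {"claw": 0, "slide": [-0.15, -0.5, 0], "twist": [0, 0, 0]}
    - {"claw": 0, "slide": [-0.15, -0.5, 0], "twist": [0, 0, 0]}

```text
time: 17.45
tcp_pos: [0.6077, -0.1479, 0.0699]
eef_rot: [-0.0, 0.81, 0.587, 0.0]
ft_force: [2.7, 6.8, -0.9]
opening: 0.0005
finger_force: 3.2
```

```bash
python3 f.py
```

```text
17.65 cal xy 34.6562572854534 30.037885134409912 Fy [7.3 6.9 6.  6.  5.8] 6.438721143514405 Fx 0.43420608175751374 Tx 1.0646138460649692
```

>>> arm_command:
  increments:
    - {"claw": 0, "slide": [0, -0.1, 0], "twist": [0, 0, 0]}
    - {"claw": 0, "slide": [-0.1, -0.3, 0], "twist": [0, 0, 0]}
    - {"claw": 0, "slide": [-0.15, -0.5, 0], "twist": [0, 0, 0]}
    - {"claw": 0, "slide": [-0.2, -0.6, 0], "twist": [0, 0, 0]}
    - {"claw": 0, "slide": [-0.2, -0.6, 0], "twist": [0, 0, 0]}
    - {"claw": 0, "slide": [-0.2, -0.6, 0], "twist": [0, 0, 0]}
    - {"claw": 0, "slide": [-0.2, -0.6, 0], "twist": [0, 0, 0]}
    - {"claw": 0, "slide": [-0.2, -0.6, 0], "twist": [0, 0, 0]}

```text
time: 18.37
tcp_pos: [0.6077, -0.1482, 0.0699]
eef_rot: [-0.0, 0.81, 0.587, 0.001]
ft_force: [3.2, 7.9, -3.3]
opening: 0.0003
finger_force: 4.4
```

```bash
python3 f.py
```

```text
18.5667 cal xy 34.70234214186438 29.755829864177723 Fy [8.5 8.1 8.5 7.8 9. ] 8.36232408923517 Fx 0.5923900082747925 Tx 1.4780333890289354
```

Total is 8.4 N, so the squeeze is about 6 N. I'll hold it, then back off gently.

>>> arm_command:
  increments:
    - {"claw": 0, "slide": [0, 0, 0], "twist": [0, 0, 0]}
    - {"claw": 0, "slide": [0, 0, 0], "twist": [0, 0, 0]}
    - {"claw": 0, "slide": [0, 0, 0], "twist": [0, 0, 0]}
    - {"claw": 0, "slide": [0, 0, 0], "twist": [0, 0, 0]}
    - {"claw": 0, "slide": [0, 0, 0], "twist": [0, 0, 0]}
    - {"claw": 0, "slide": [0, 0, 0], "twist": [0, 0, 0]}
    - {"claw": 0, "slide": [0, 0, 0], "twist": [0, 0, 0]}
    - {"claw": 0, "slide": [0, 0, 0], "twist": [0, 0, 0]}

```text
time: 19.28
tcp_pos: [0.6077, -0.1482, 0.0699]
eef_rot: [-0.0, 0.81, 0.587, 0.001]
ft_force: [3.3, 8.2, -0.7]
opening: 0.0002
finger_force: 4.4
```

>>> arm_command:
  increments:
    - {"claw": 0, "slide": [0.1, 0.4, 0], "twist": [0, 0, 0]}
    - {"claw": 0, "slide": [0.3, 0.9, 0], "twist": [0, 0, 0]}
    - {"claw": 0, "slide": [0.6, 1.9, 0], "twist": [0, 0, 0]}
    - {"claw": 0, "slide": [0.9, 2.9, 0], "twist": [0, 0, 0]}
    - {"claw": 0, "slide": [1.5, 4.8, 0], "twist": [0, 0, 0]}
    - {"claw": 0, "slide": [2.5, 7.6, 0], "twist": [0, 0, 0]}
    - {"claw": 0, "slide": [3.7, 11.4, 0], "twist": [0, 0, 0]}
    - {"claw": 0, "slide": [4.6, 14.3, 0], "twist": [0, 0, 0]}

```text
time: 19.95
tcp_pos: [0.6121, -0.1342, 0.0699]
eef_rot: [0.0, 0.81, 0.587, 0.0]
ft_force: [-0.6, -0.8, 0.3]
opening: 0.0005
finger_force: 0.0
```

>>> arm_command:
  increments:
    - {"claw": 0, "slide": [0, 0, 10], "twist": [0, 0, 0]}
    - {"claw": 0, "slide": [0, 0, 35], "twist": [0, 0, 0]}
    - {"claw": 0, "slide": [0, 0, 70], "twist": [0, 0, 0]}
    - {"claw": 0, "slide": [-10, -35, 105], "twist": [0, 0, 0]}
    - {"claw": 0, "slide": [-25, -70, 140], "twist": [0, 0, 0]}
    - {"claw": 0, "slide": [-40, -105, 160], "twist": [0, 0, 0]}
    - {"claw": 0, "slide": [-60, -140, 170], "twist": [0, 0, 0]}
    - {"claw": 0, "slide": [-77, -175, 170], "twist": [0, 0, 0]}

```text
time: 20.62
tcp_pos: [0.5417, -0.2973, 0.242]
eef_rot: [0.002, 0.809, 0.587, 0.001]
ft_force: [0.3, 0.2, 1.0]
opening: 0.0007
finger_force: 0.0
```

```bash
python3 - <<'E'
from h import *
for i in range(6): vision.get_image("top")
p=vision.camera_params("wrist");im=vision.get_image("wrist");s=arm.state();print(s['time'],s['tcp_pos'],s['ft_force'])
cv2.imwrite("pics/w7.png",cv2.resize(im[:170,180:340,::-1],None,fx=3.5,fy=3.5,interpolation=cv2.INTER_CUBIC))
E
```

```text
20.9667 [ 0.54216459 -0.29472942  0.23797718] [ 0.96116669 -0.14720063  0.70683675]
```

View pics/w7.png

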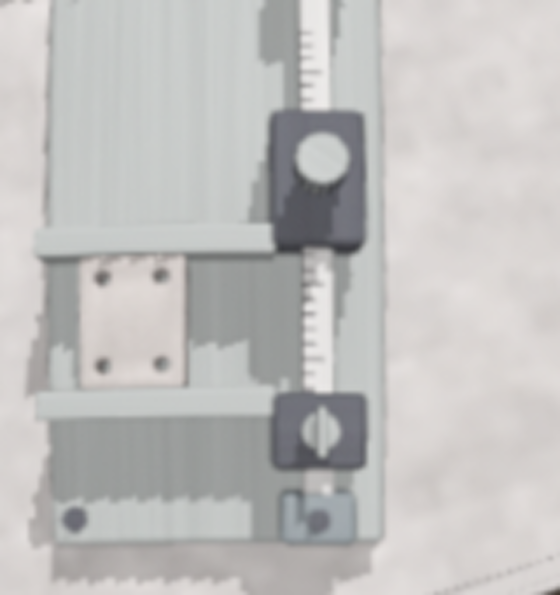

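The block is nipped squarely between both jaws (block about x 80–187, y 257–387 in the crop) and the arm is clear. Handing in.

```bash
python3 -c "
from station import arm
print(arm.close_job())"
```

```text
the job is handed in; nothing more can be done
None
```

The job is handed in (no verdict was returned): the last picture showed the block lengthwise and square between both jaws with the moving jaw closed on it, after a squeeze of about 6 N held for about 0.7 s; the arm is clear, and I did not touch the other two blocks.

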